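# Close the press-in seam of a sample carrier with the sprung stylus

## Task

Take the square-gripped stylus from the tool stand and, starting at the carrier's handle end, run its tip slowly along the seam (no faster than about 5 cm/s) in one pass, down on the clips all the way round the corner, so that all ten white clips go home one after another. Press firmly enough to close them but within the tip's spring, keep the gripper itself off the carrier, then hang the stylus back in the free fork and let go, leaving everything else in its place.

Things in the scene. Friction and masses are not known exactly. Their poses are not given: they have to be found in the camera images.
- stylus: stylus, 0.2 kg, hanging in one of the stand's forks. Origin: underside centre of its collar (46 mm across, 6 thick). Square grey grip 26 x 26 mm from 6 to 58 mm above; x, y square to its faces, z up its axis. Below: steel barrel 22 mm thick, slippery ball tip 16 mm across, lowest point 90 mm below the origin. The ball is sprung along z: 2 N to start, then 0.5 N per mm, solid after 8 mm (6 N)
- stand: white two-place tool stand, fixed; origin under the centre of its base plate (130 x 220 x 12 mm). Forks open to its -x, a wall 40 mm behind them no higher than they are. Slot 28 mm wide, prong tops 115 mm above the bench, with lips 4 mm high 28 to 32 mm in front of a place's centre: lift a tool 10 mm or more, then draw it out to -x; hang it back the same way
- place_left (a point): centre of the fork on the stand's +y side, at the prongs' top: the origin of a hanging tool lies here
- place_right (a point): the same for the fork on the stand's -y side
- carrier: sample carrier, fixed: blue rack base 120 x 180 x 30 mm (origin under its centre) and above it a dark grey frame 150 x 210 x 8 mm with white tube tops and a loop handle at its -y end. The seam, ten white clips in a row, runs along the frame's -x edge and round the corner to its +y edge. The frame's level is not in these poses: up to 10 mm high or low, sloping up to 0.05 rad along each side
- seam_start (a point): middle of the first clip, at the handle end, at the nominal height of the open clips' tops, 66 mm above the bench; the true height along the seam differs by up to 17 mm and must be felt (the frame itself does not yield). Clips are 20 mm long (22 across the corner), 13 mm wide, about 2 mm apart, with sloping ends; open they stand 6 mm above the frame, home 2.5 mm
- seam_bend1 (a point): where the seam's long straight run ends and the run across the corner begins, at the same nominal height
- seam_bend2 (a point): where the run across the corner ends and the short straight run begins, at the same nominal height
- seam_end (a point): middle of the tenth and last clip, at the same nominal height
- clip0 (a joint): travel of clip number 1 along the seam (the first, at the handle end): 0 open, 0.0035 m home; it takes 3.3 N straight down to move and stays where it is left
- clip1 (a joint): travel of clip number 2 along the seam (on the long run): 0 open, 0.0035 m home; it takes 3.3 N straight down to move and stays where it is left
- clip2 (a joint): travel of clip number 3 along the seam (on the long run): 0 open, 0.0035 m home; it takes 3.3 N straight down to move and stays where it is left
- clip3 (a joint): travel of clip number 4 along the seam (on the long run): 0 open, 0.0035 m home; it takes 3.3 N straight down to move and stays where it is left
- clip4 (a joint): travel of clip number 5 along the seam (on the long run): 0 open, 0.0035 m home; it takes 3.3 N straight down to move and stays where it is left
- clip5 (a joint): travel of clip number 6 along the seam (on the long run): 0 open, 0.0035 m home; it takes 3.3 N straight down to move and stays where it is left
- clip6 (a joint): travel of clip number 7 along the seam (across the corner): 0 open, 0.0035 m home; it takes 3.3 N straight down to move and stays where it is left
- clip7 (a joint): travel of clip number 8 along the seam (on the short run): 0 open, 0.0035 m home; it takes 3.3 N straight down to move and stays where it is left
- clip8 (a joint): travel of clip number 9 along the seam (on the short run): 0 open, 0.0035 m home; it takes 3.3 N straight down to move and stays where it is left
- clip9 (a joint): travel of clip number 10 along the seam (the last): 0 open, 0.0035 m home; it takes 3.3 N straight down to move and stays where it is left
- pipette: bystander: white hand pipette with a round grip, hanging in the other fork; leave it there; origin under its collar
- jar: bystander: small jar, 44 mm across, 60 mm high, between the carrier and the stand; origin at the underside
- wash_bottle: bystander: white bottle 68 mm across, 140 mm high, beyond the jar; origin at the underside
- beaker: bystander: glass cup 60 mm across, 85 mm high, close to the robot; origin at the underside
Things that resemble listed ones, but are neither listed nor needed, are in the scene too. What is shaped like the stylus but brown or orange is not meant.

How it is judged:
On the way, in this order (a step that is already met when the one before it is completed fails the run):
1. clip 1 is pressed home while the stylus bears on the seam (value of joint clip0 above 0.0027 m and contact force between stylus and carrier above 0.5 N), for 0.05 s.
2. clip 2 is pressed home while the stylus bears on the seam (value of joint clip1 above 0.0027 m and contact force between stylus and carrier above 0.5 N), for 0.05 s.
3. clip 3 is pressed home while the stylus bears on the seam (value of joint clip2 above 0.0027 m and contact force between stylus and carrier above 0.5 N), for 0.05 s.
4. clip 4 is pressed home while the stylus bears on the seam (value of joint clip3 above 0.0027 m and contact force between stylus and carrier above 0.5 N), for 0.05 s.
5. clip 5 is pressed home while the stylus bears on the seam (value of joint clip4 above 0.0027 m and contact force between stylus and carrier above 0.5 N), for 0.05 s.
6. clip 6 is pressed home while the stylus bears on the seam (value of joint clip5 above 0.0027 m and contact force between stylus and carrier above 0.5 N), for 0.05 s.
7. clip 7 is pressed home while the stylus bears on the seam (value of joint clip6 above 0.0027 m and contact force between stylus and carrier above 0.5 N), for 0.05 s.
8. clip 8 is pressed home while the stylus bears on the seam (value of joint clip7 above 0.0027 m and contact force between stylus and carrier above 0.5 N), for 0.05 s.
9. clip 9 is pressed home while the stylus bears on the seam (value of joint clip8 above 0.0027 m and contact force between stylus and carrier above 0.5 N), for 0.05 s.
10. clip 10 is pressed home while the stylus bears on the seam (value of joint clip9 above 0.0027 m and contact force between stylus and carrier above 0.5 N), for 0.05 s.
At the end, for the whole second after the job is handed in: All ten clips are home (each pressed more than 2.7 of its 3.5 mm) and the stylus hangs upright (within 0.1 rad) and still in a fork of the stand, its origin within 9 mm of the fork's centre at the prongs' top (value of joint each of clip0, clip1, clip2, clip3, clip4, clip5, clip6, clip7, clip8, clip9 above 0.0027 m and (distance between stylus and place_left below 0.009 m or distance between stylus and place_right below 0.009 m) and angle between stylus's own z axis and vertical below 0.1 rad and linear speed of stylus below 0.02 m/s); the robot touches nothing.
It fails at once if the stylus bears on the carrier with more than 14 N (contact force between stylus and carrier above 14 N).
It fails at once if the stylus moves faster than 0.10 m/s while it bears on the carrier (contact force between stylus and carrier above 0.5 N and linear speed of stylus above 0.1 m/s).
It fails at once if between the first clip going home and the last, the stylus is raised well clear of the seam (its lowest point more than 29 mm above the nominal height) (value of joint clip0 above 0.0027 m and not (value of joint clip9 above 0.0027 m) and z of stylus in the frame of carrier above 0.185 m).
It fails at once if the gripper or arm itself presses on the carrier (contact force between any of the arm, the fingers and carrier above 1 N).
It fails at once if a bystander is shifted by more than 20 mm (distance of any of pipette, jar, wash_bottle, beaker from where it was at the start of the episode above 0.02 m).
It also fails if it takes over 72 s, if anything falls off the work surface, if the arm or the gripper's body presses on something with over 40 N, if the wrist force passes 120 N, or if a joint passes its speed limit or range.

## Robot

A 6-joint arm with a two-finger parallel gripper is mounted at the origin on the work surface. World frame = base frame: x ahead of the robot, y to its left, z up, the work surface at z = 0. Lengths are in m, angles in rad, forces in N, time in s.
With the tool pointing down it reaches from about 0.3 to 0.875 m from the base axis. Payload 6.4 kg.
Tool frame: the origin (TCP) lies midway between the tips of the shut fingers; the grasp point (between the pads) lies 19 mm behind it; z points along the fingers, y is the line along which they close (so a half turn about z gives the same grasp; the last joint's range is limited). The gripper opens to 85 mm and grips with 20 to 120 N. Pads are 22 mm wide; open, the fingers measure 114 mm over their backs; the gripper's body (76 mm by 85 mm) begins 54 mm behind the grasp point. The pads swing forward as they close: fully open they stand 13 mm farther back than shut.
Start: joints at [-1.352, 0.181, 1.607, -0, 1.354, -0.206], TCP at [0.237, -0.524, 0.231] pointing down, gripper open.
Joint ranges: [-2.99, 2.99], [-0.89, 2.07], [0.3, 2.58], [-1.14, 4.28], [0, 2.63], [-3.12, 3.12]. Speed limits (rad/s): [2.57, 2.57, 3.01, 3.14, 3.14, 3.14].

## Interface

Orientations are given as a unit quaternion [w, x, y, z].
In Python, from bench import * gives the robot as it stands.
- The arm moves only by the tool play_rows, never from a script. Its argument "plan" is a list of rows, each a list of 3 entries, a list of its own where there are three numbers: the finger opening in mm, from 0 to 85.4, then the shift along the tool's x, y, z normalised to -1 to 1, where 1 is 40 cm, then the turn about the tool's z normalised to -1 to 1, where 1 is pi rad. A call has 1 to 10 rows; each row is the pose to reach, as a shift and turn from the pose commanded when the call began, along the tool's axes at that moment, turning the shorter way round; what a row does not reach only later rows make up. A row lasts 1/10 s, in which the tool goes at most 50 mm and 8.59 degrees, less where a joint would pass 70% of its speed; a pose out of reach is approached as far as the arm can. A call with a number of a shift or a turn outside -1 to 1 is refused whole. A call with a gripper value outside its range is refused whole. The fingers move at their own pace and stop on an object; the grip force is fixed at half the most. Time passes only in rows, so rows that repeat a pose let the fingers close. It gives the time, the measured TCP pose, the force, the opening and the grip force at its end, in the units of the state.
- get_obs(): the state, without advancing time (a new reading comes with each control period).
- camera(name): name is "scene" or "side" or "wrist"; returns a dict with "image" (400x640x3 uint8, red, green, blue), "range_z" (400x640 float32, m along the optical axis (not along the pixel's ray), 0 where there is no reading), "intrinsics" (3x3 intrinsics, pixels), "k1" (the pictures are not rectified: a ray, as slopes to the right and down, at radius r is drawn at 1 + k1 r^2 times it, then the intrinsics apply), "rvec" (rotation vector, rad) and "tvec" (3), from world to camera coordinates, as OpenCV has them; the wrist camera has in their place "T_tool_cam" (4x4, takes a point from camera to tool coordinates, whose origin is the TCP and whose axes are the flange's). Camera axes: x right, y down, z forward; pixel columns grow to the right and rows downward; lengths in m; the calibration is good to about 2 mm. A picture is of the moment at which its call begins: read the wrist's pose just before it.
- hand_in(): hands the job in; it is judged then, once.
Trained networks look in a picture, given as the dict that the camera call returned (one of the last four; its "shot" number tells which), for a name from the list of things; names that differ only in an ending like _2 or _b are one class to them, and where a whole thing is asked for, a point or a joint stands for the part that bears it (a point fixed in the world has none). Each returns a list of dicts, best first, with "conf" (0 to 1); they miss things now and then, are a little off and sometimes report something else, mostly with a low value. They report only what shows in the picture. A call takes as long as a camera call. They do not tell look-alikes from the thing itself.
- search_frame(picture, label): "rect" ([centre column, centre row, width, height] in pixels, round what is visible of it).
- masks_of(picture, label): "mask" (400x640 bool, what is visible of it) and "rect" ([centre column, centre row, width, height] in pixels, round what is visible of it).
The state is a dict: "time_s": time; "q": joint angles; "dq": joint speeds; "joint_efforts": joint torques, N m; "eef_pos": TCP position; "eef_rot": TCP orientation; "wrist_force": force on the tool from outside, world axes, zero at the start; "torque": the same for the moment, N m; "opening": opening from 0.0 (shut) to 1.0 (fully open); "grasp_force": force on a finger pad.
Only numpy, scipy, OpenCV 4.12 (cv2) and the standard library are available. Lean on these libraries where they do the work, as an engineer would, in place of code of your own. Each camera call takes 0.05 s, during which the arm holds its last target. There are 200 camera calls.

## Working session

There is one attempt and no reset: what is moved stays moved. The work goes in short steps, Python scripts to look and compute and a tool call to move; the robot and the scene stay as the last step left them, time stands still between calls to the robot, and variables do not carry over. Pictures are saved under pics/ and viewed, at most 10 in all, crops included, and the job is handed in when it is done.

Besides the shell and the picture viewer there is one more tool, called after "Request:" as a command line: name --argument value ..., lists and objects as JSON in quotes. play_rows: Moves the arm, as the interface text tells. Its arguments: {"type":"object","properties":{"plan":{"type":"array","items":{"type":"array"}}},"required":["plan"]}

```bash
mkdir -p pics; cat > h.py <<'E'
from bench import *
import numpy as np, cv2
from scipy.spatial.transform import Rotation as R
def cam_T(c, obs):
    if "T_tool_cam" in c:
        q=obs["eef_rot"]; T=np.eye(4); T[:3,:3]=R.from_quat([q[1],q[2],q[3],q[0]]).as_matrix(); T[:3,3]=obs["eef_pos"]
        return T@np.array(c["T_tool_cam"])
    T=np.eye(4); Rm=R.from_rotvec(np.ravel(c["rvec"])).as_matrix(); T[:3,:3]=Rm.T; T[:3,3]=-Rm.T@np.ravel(c["tvec"]); return T
def cloud(c, obs):
    K=np.array(c["intrinsics"]); k=c["k1"]; v,u=np.mgrid[:400,:640]
    p=np.stack([u,v],-1).reshape(-1,1,2).astype(float)
    n=cv2.undistortPoints(p,K,np.array([k,0,0,0.])).reshape(400,640,2)
    z=c["range_z"]; P=np.dstack([n[...,0]*z,n[...,1]*z,z]); T=cam_T(c,obs)
    W=P@T[:3,:3].T+T[:3,3]; W[z==0]=np.nan; return W
def pix(c,obs,pts):
    T=np.linalg.inv(cam_T(c,obs)); p=np.atleast_2d(pts)@T[:3,:3].T+T[:3,3]
    return cv2.projectPoints(p,np.zeros(3),np.zeros(3),np.array(c["intrinsics"]),np.array([c["k1"],0,0,0.]))[0].reshape(-1,2)
def save(c,n): cv2.imwrite(f"pics/{n}.png",c["image"][...,::-1])
E
python3 - <<'E'
from h import *
o=get_obs(); print({k:np.round(v,3).tolist() for k,v in o.items()})
for n in ["scene","side"]:
    c=camera(n); save(c,n); W=cloud(c,o); np.save(n+"_W.npy",W); np.save(n+"_I.npy",c["image"])
    for l in ["stylus","stand","carrier","clip0","pipette","jar","wash_bottle","beaker"]:
        for d in masks_of(c,l)[:3]:
            m=d["mask"]; print(n,l,round(d["conf"],2),np.round(d["rect"]).tolist(),np.round(np.nanmedian(W[m],0),3))
E
python3 -c "
import cv2,numpy as np
"
```

```text
{'time_s': 0.0, 'q': [-1.352, 0.182, 1.608, -0.0, 1.354, -0.206], 'dq': [-0.002, 0.001, 0.002, -0.001, 0.0, -0.0], 'joint_efforts': [0.0, -44.487, -35.134, -0.0, 0.009, 0.0], 'eef_pos': [0.237, -0.523, 0.23], 'eef_rot': [-0.001, 0.978, 0.211, -0.0], 'wrist_force': [-0.262, 0.105, -0.28], 'torque': [0.009, -0.009, 0.05], 'grasp_force': 0.0, 'opening': 0.998}
scene stylus 0.9 [431.0, 141.0, 28.0, 51.0] [0.367 0.213 0.103]
scene stylus 0.78 [393.0, 195.0, 26.0, 43.0] [0.551 0.127 0.13 ]
scene stand 0.85 [413.0, 228.0, 118.0, 100.0] [0.6   0.175 0.054]
scene carrier 0.7 [235.0, 220.0, 121.0, 72.0] [ 0.568 -0.183  0.058]
scene clip0 0.62 [227.0, 191.0, 11.0, 8.0] [ 0.505 -0.214  0.06 ]
scene clip0 0.58 [250.0, 192.0, 8.0, 12.0] [ 0.507 -0.168  0.059]
scene clip0 0.58 [266.0, 226.0, 6.0, 12.0] [ 0.585 -0.118  0.061]
scene pipette 0.96 [455.0, 210.0, 34.0, 53.0] [0.58  0.23  0.142]
scene jar 0.81 [325.0, 212.0, 20.0, 25.0] [ 0.535 -0.002  0.058]
scene jar 0.21 [271.0, 217.0, 11.0, 14.0] [ 0.564 -0.117  0.06 ]
scene wash_bottle 0.75 [320.0, 294.0, 39.0, 55.0] [ 0.738 -0.001  0.094]
scene was
[... 205 characters left out ...]
us 0.9 [483.0, 267.0, 38.0, 75.0] [0.367 0.223 0.1  ]
side stylus 0.74 [357.0, 242.0, 27.0, 71.0] [0.547 0.14  0.136]
side stand 0.58 [366.0, 303.0, 103.0, 148.0] [0.583 0.237 0.013]
side carrier 0.77 [300.0, 196.0, 79.0, 73.0] [ 0.548 -0.159  0.058]
side clip0 0.63 [356.0, 241.0, 24.0, 70.0] [0.547 0.14  0.137]
side clip0 0.37 [313.0, 200.0, 10.0, 7.0] [ 0.54  -0.111  0.06 ]
side clip0 0.35 [238.0, 241.0, 39.0, 76.0] [0.724 0.022 0.077]
side pipette 0.75 [369.0, 283.0, 36.0, 90.0] [0.576 0.243 0.14 ]
side jar 0.71 [337.0, 233.0, 21.0, 26.0] [0.528 0.012 0.059]
side wash_bottle 0.82 [238.0, 241.0, 41.0, 76.0] [0.724 0.022 0.077]
side beaker 0.58 [400.0, 222.0, 28.0, 43.0] [0.398 0.02  0.061]
```

View pics/scene.png

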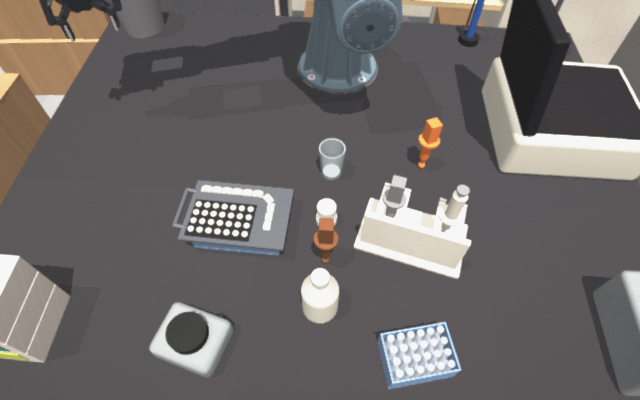

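View pics/side.png

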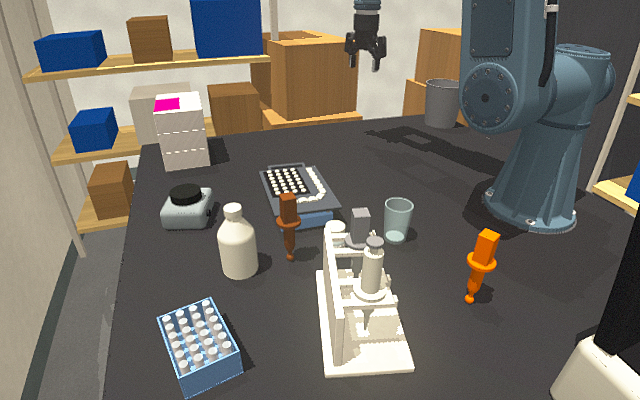

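The look-alikes are orange at scene (431,141), brown at scene (326,240), and grey hanging in the fork at scene (393,195) and side (360,235). Grey fits the description. The forks open towards the robot and the pipette hangs in the other fork at scene (455,210). Next I'll measure roughly and check a crop.

```bash
cat >> h.py <<'E'
def yaw(o):
    q=o["eef_rot"]; M=R.from_quat([q[1],q[2],q[3],q[0]]).as_matrix(); return np.arctan2(M[1,0],M[0,0])
def plan(o,pos,yw=None):
    q=o["eef_rot"]; M=R.from_quat([q[1],q[2],q[3],q[0]]).as_matrix()
    d=M.T@(np.array(pos)-o["eef_pos"])/0.4
    t=0 if yw is None else -((yw-yaw(o)+np.pi)%(2*np.pi)-np.pi)/np.pi
    return np.round(d,4).tolist(), round(t,4)
E
python3 - <<'E'
from h import *
o=get_obs(); I=np.load("scene_I.npy"); cv2.imwrite("pics/crop.png",cv2.resize(I[100:300,310:480],None,fx=3,fy=3,interpolation=cv2.INTER_CUBIC)[...,::-1])
W=np.load("scene_W.npy"); 
# stand: tops of base plate z~0.012 & wall
reg=np.zeros((400,640),bool); reg[170:285,345:480]=True
P=W[reg]; b=P[(P[:,2]>0.007)&(P[:,2]<0.017)]
print(len(b),cv2.minAreaRect((b[:,:2]*1000).astype(np.float32)))
w=P[(P[:,2]>0.1)&(P[:,2]<0.118)&(P[:,0]>.5)]; print(len(w),cv2.minAreaRect((w[:,:2]*1000).astype(np.float32)))
h=P[P[:,2]>0.165]; print(h[:,:2].min(0),h[:,:2].max(0),h[:,2].max())
reg[:]=0; reg[175:255,170:300]=True; P=W[reg]; f=P[(P[:,2]>0.045)&(P[:,2]<0.075)]
print(len(f),cv2.minAreaRect((f[:,:2]*1000).astype(np.float32)))
c=camera("wrist"); print(np.round(c["T_tool_cam"],3)); print(plan(o,[.53,-.2,.36],0.42),yaw(o))
E
```

```text
1670 ((557.2261352539062, 181.13778686523438), (219.48121643066406, 130.2519073486328), 74.85816955566406)
1660 ((566.4163818359375, 178.559326171875), (199.0948486328125, 87.37953186035156), 74.84007263183594)
[0.52738014 0.11394465] [0.5858132  0.24693264] 0.20174687465878582
6619 ((554.8422241210938, -191.20489501953125), (229.07730102539062, 151.81727600097656), 87.89125061035156)
[[-0.001 -0.96  -0.279  0.07 ]
 [ 1.    -0.001  0.    -0.001]
 [-0.001 -0.279  0.96  -0.144]
 [ 0.     0.     0.     1.   ]]
([1.0011, -0.4358, -0.3218], np.float64(0.0015)) 0.4248538835209663
```

View pics/crop.png

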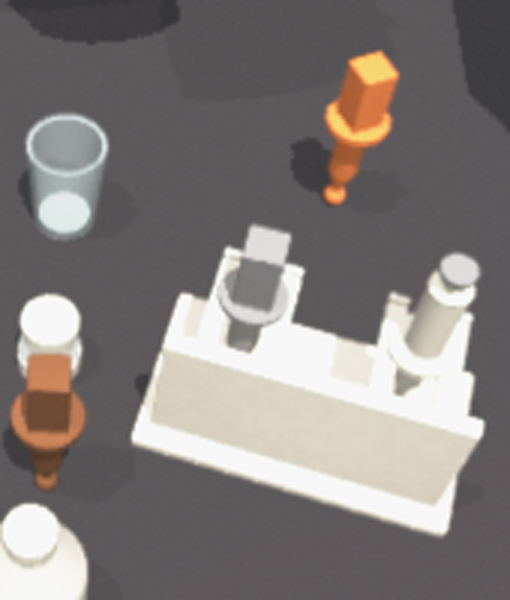

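The crop confirms it: the grey square-gripped stylus hangs in the right fork (crop 265,270), orange is at (375,100) and brown at (50,380). Now I'll look down on the carrier with the wrist camera.

```bash
python3 -c "
from h import *
print(plan(get_obs(),[.53,-.19,.25],1.307))"
```

```text
([1.0114, -0.4587, -0.0467], np.float64(-0.2808))
```

Request:
play_rows --plan '[[85,[0.98,-0.46,-0.047],-0.281],[85,[0.98,-0.46,-0.047],-0.281],[85,[0.98,-0.46,-0.047],-0.281],[85,[0.98,-0.46,-0.047],-0.281],[85,[0.98,-0.46,-0.047],-0.281],[85,[0.98,-0.46,-0.047],-0.281],[85,[0.98,-0.46,-0.047],-0.281],[85,[0.98,-0.46,-0.047],-0.281],[85,[0.98,-0.46,-0.047],-0.281],[85,[0.98,-0.46,-0.047],-0.281]]'

```text
time_s: 1.95
eef_pos: [0.5205, -0.1913, 0.2504]
eef_rot: [0.0, 0.792, 0.61, 0.001]
wrist_force: [0.3, -1.1, 0.3]
opening: 0.994
grasp_force: 0.0
```

```bash
python3 - <<'E'
from h import *
o=get_obs(); print(o["time_s"],np.round(o["eef_pos"],3),yaw(o))
c=camera("wrist"); save(c,"wcar"); np.savez("wcar.npz",W=cloud(c,o),I=c["image"])
print(plan(o,[.535,.15,.30],1.307))
E
```

```text
1.95 [ 0.521 -0.191  0.25 ] 1.3127631246420786
([0.8342, -0.1826, -0.1233], np.float64(0.0018))
```

View pics/wcar.png

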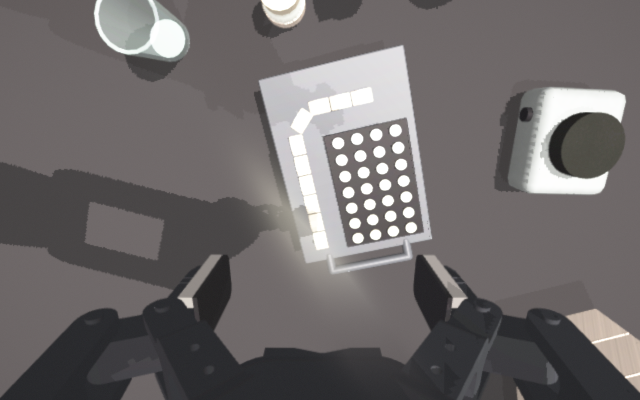

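The wrist picture shows the seam from clip 1 at (320,241) up to (297,145), across the corner at (302,121), then to clip 10 at (362,97). Next I'll extract the clip centres and frame height.

```bash
python3 - <<'E'
from h import *
d=np.load("wcar.npz"); W=d["W"]; I=d["I"].astype(int)
g=I.min(-1); print([g[y,x] for x,y in [(320,241),(297,145),(362,97),(340,70),(290,110)]])
m=np.zeros((400,640),np.uint8); m[80:255,280:385]=(g[80:255,280:385]>232)
n,l,s,ce=cv2.connectedComponentsWithStats(m,connectivity=4)
for i in range(1,n):
    if s[i,4]>25:
        P=W[l==i]; r=cv2.minAreaRect((P[:,:2]*1000).astype(np.float32)); print(s[i,4],np.round(ce[i]),np.round(r[0],1),np.round(r[1],1),round(r[2],1),"z",np.round(np.nanmedian(P[:,2])*1000,1))
# frame plane
reg=np.zeros_like(m,bool); reg[40:265,255:435]=1
P=W[reg]; P=P[np.isfinite(P).all(1)&(abs(P[:,2]-.057)<.02)]
lo=P.copy()
for _ in range(8):
    A=np.c_[lo[:,:2]-[.54,-.19],np.ones(len(lo))]; k,*_=np.linalg.lstsq(A,lo[:,2],rcond=None)
    Aall=np.c_[P[:,:2]-[.54,-.19],np.ones(len(P))]; r=P[:,2]-Aall@k; lo=P[(r<.0015)&(r>-.006)]
print("frame plane",k,len(lo),len(P))
F=P[abs(r)<.012]; rr=cv2.minAreaRect((lo[:,:2]*1000).astype(np.float32)); print(rr)
E
```

```text
[np.int64(255), np.int64(255), np.int64(255), np.int64(220), np.int64(193)]
630 [352.  98.] [ 570.6 -116.9] [15.2 43.7] 88.2 z 63.0
889 [306. 123.] [ 519.8 -129.4] [67.9 27.7] 44.3 z 61.9
105 [376. 134.] [ 586.4 -157.3] [10.2 12.2] 73.2 z 65.5
106 [357. 138.] [ 567.4 -156.7] [ 9.8 11.2] 36.3 z 64.8
102 [338. 143.] [ 546.1 -156.6] [ 8.3 11.5] 54.6 z 64.2
99 [379. 151.] [ 584.8 -175.3] [9.7 9.7] 41.3 z 65.6
98 [360. 156.] [ 565.9 -174.7] [ 9.6 11.2] 73.5 z 65.3
260 [302. 165.] [ 503.3 -169.8] [20.5 15.3] 87.4 z 62.4
98 [341. 160.] [nan nan] [0. 0.] 0.0 z 64.5
76 [381. 168.] [ 583.6 -193.4] [11.7  7.9] 81.6 z 66.1
97 [363. 172.] [ 565.1 -192.8] [10.9 11.5] 71.5 z 65.3
95 [345. 176.] [ 545.1 -192.5] [11.3 11. ] 45.7 z 64.8
476 [309. 193.] [ 502.1 -202.3] [41.8 15.3] 87.9 z 63.0
44 [382. 184.] [ 581.4 -210.9] [10.4  4.8] 79.3 z 66.5
90 [366. 188.] [ 564.6 -211.2] [10.6 11.8] 27.2 z 65.8
93 [348. 192.] [ 544.3 -210.5] [11.  11.1] 30.0 z 65.2
89 [369. 204.] [ 563.6 -229.2] [11.5 11.6] 83.4 z 66.2
88 [351. 208.] [ 543.  -228.3] [10.9 10.1] 62.5 z 65.6
420 [318. 231.] [ 500.6 -247.4] [44. 15.] 87.9 z 63.9
84 [372. 219.] [ 563.3 -246.9] [10.5 12.1] 50.8 z 66.6
80 [354. 223.] [ 543.1 -245.9] [10.4 10.6] 71.8 z 65.9
84 [375. 234.] [ 562.6 -265.2] [10.6 12.9] 18.6 z 67.0
82 [358. 238.] [ 542.5 -263.8] [10.4 11.1] 69.6 z 66.4
frame plane [ 0.02885976 -0.02043047  0.05881214] 15016 27479
((553.7846069335938, -187.75828552246094), (223.44786071777344, 150.1492919921875), 87.95140838623047)
```

Request:
play_rows --plan '[[85,[0.83,-0.18,-0.123],0],[85,[0.83,-0.18,-0.123],0],[85,[0.83,-0.18,-0.123],0],[85,[0.83,-0.18,-0.123],0],[85,[0.83,-0.18,-0.123],0],[85,[0.83,-0.18,-0.123],0],[85,[0.83,-0.18,-0.123],0],[85,[0.83,-0.18,-0.123],0],[85,[0.83,-0.18,-0.123],0]]'

```text
time_s: 2.9
eef_pos: [0.5351, 0.1442, 0.2992]
eef_rot: [0.0, 0.793, 0.609, -0.0]
wrist_force: [-0.3, -0.5, 0.5]
opening: 0.997
grasp_force: 0.0
```

```bash
python3 - <<'E'
from h import *
o=get_obs(); print(o["time_s"],np.round(o["eef_pos"],3),yaw(o))
c=camera("wrist"); save(c,"wst"); W=cloud(c,o); np.savez("wst.npz",W=W,I=c["image"])
for L in ["stylus","pipette"]:
    for d in masks_of(c,L)[:2]: print(L,d["conf"],np.round(d["rect"]),np.nanmedian(W[d["mask"]],0))
E
```

```text
2.9 [0.535 0.144 0.299] 1.3086738956945956
stylus 0.89 [333. 198.  38.  51.] [0.5414426  0.13699324 0.16500347]
stylus 0.62 [149. 160.  84.  46.] [0.36686543 0.21614381 0.12291316]
pipette 0.58 [334.  85.  48.  51.] [0.56784721 0.23152826 0.1715275 ]
```

View pics/wst.png

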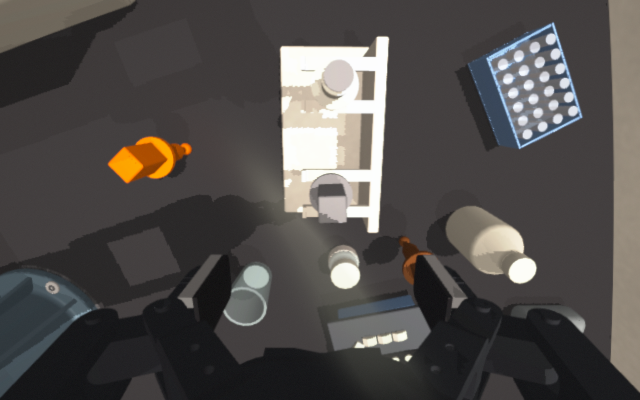

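The wrist picture shows the grey stylus's square grip at (332,203) in the near fork, the pipette at (338,80), and the forks opening left, towards the robot. Next come orthophotos of the seam and the grip top.

```bash
python3 - <<'E'
from h import *
def ortho(npz,c,o,x0,x1,y0,y1,zf,s):
    X,Y=np.meshgrid(np.arange(x0,x1,s),np.arange(y0,y1,s)); Z=zf(X,Y)+0*X
    uv=pix(c,o,np.stack([X,Y,Z],-1).reshape(-1,3)).reshape(X.shape+(2,)).astype(np.float32)
    return cv2.remap(npz["I"],uv[...,0],uv[...,1],cv2.INTER_CUBIC)
c=camera("wrist"); 
o=get_obs()
oc=dict(o); oc["eef_pos"]=np.array([.5205,-.1913,.2504]); oc["eef_rot"]=np.array([0,.792,.61,.001])
n=np.load("wcar.npz"); zf=lambda x,y:.0588+.006+.02886*(x-.54)-.0204*(y+.19)
A=ortho(n,c,oc,.48,.60,-.28,-.10,zf,.0003)
W=n["W"];g=cv2.cvtColor(A,cv2.COLOR_RGB2GRAY)
T=cv2.resize(A,None,fx=1,fy=1)
B=ortho(np.load("wst.npz"),c,o,.49,.61,.07,.25,lambda x,y:.173,.0003)
D=np.hstack([A,B]); 
for i in range(0,D.shape[1],50):
    if i<A.shape[1] or 1: D[:6,i]=[255,0,0]
for j in range(0,D.shape[0],50): D[j,:6]=[255,0,0]
print(D.shape); cv2.imwrite("pics/ortho.png",D[...,::-1]); np.save("A.npy",A)
Ws=np.load("wst.npz")["W"]; r=np.zeros((400,640),bool); r[175:230,305:360]=1
P=Ws[r]; P=P[np.isfinite(P).all(1)]; t=P[(P[:,2]>.166)&(P[:,2]<.18)]
print("grip top",len(t),cv2.minAreaRect((t[:,:2]*1000).astype(np.float32)),np.median(t[:,2]),np.median(t,0))
cl=P[(P[:,2]>.117)&(P[:,2]<.125)]; print("collar",len(cl),np.median(cl[:,2]),cv2.minEnclosingCircle((cl[:,:2]*1000).astype(np.float32)))
r[:]=0; r[30:240,270:400]=1; P=Ws[r]; P=P[np.isfinite(P).all(1)]; w=P[(P[:,2]>.107)&(P[:,2]<.1165)]; print("forks",np.median(w[:,2]),cv2.minAreaRect((w[:,:2]*1000).astype(np.float32)))
b=P[(P[:,2]>.007)&(P[:,2]<.017)]; print("base",cv2.minAreaRect((b[:,:2]*1000).astype(np.float32)))
E
```

```text
Traceback (most recent call last):
ValueError: all the input array dimensions except for the concatenation axis must match exactly, but along dimension 0, the array at index 0 has size 601 and the array at index 1 has size 600
```

```bash
cat > orth.py <<'E'
from h import *
def ortho(I,c,o,x0,x1,y0,y1,zf,s):
    X,Y=np.meshgrid(x0+s*np.arange(int(round((x1-x0)/s))),y0+s*np.arange(int(round((y1-y0)/s)))); Z=zf(X,Y)+0*X
    uv=pix(c,o,np.stack([X,Y,Z],-1).reshape(-1,3)).reshape(X.shape+(2,)).astype(np.float32)
    return cv2.remap(I,uv[...,0],uv[...,1],cv2.INTER_CUBIC)
E
python3 - <<'E'
from orth import *
c=camera("wrist"); o=get_obs()
oc=dict(o); oc["eef_pos"]=np.array([.5205,-.1913,.2504]); oc["eef_rot"]=np.array([0,.792,.61,.001])
n=np.load("wcar.npz"); zf=lambda x,y:.0588+.006+.02886*(x-.54)-.0204*(y+.19)
A=ortho(n["I"],c,oc,.48,.60,-.28,-.10,zf,.0003)
B=ortho(np.load("wst.npz")["I"],c,o,.49,.61,.07,.25,lambda x,y:.173,.0003)
D=np.hstack([A,B]).copy(); D[:6,::50]=[255,0,0]; D[::50,:6]=[255,0,0]
print(D.shape); cv2.imwrite("pics/ortho.png",D[:600,:800,::-1]); np.save("A.npy",A)
Ws=np.load("wst.npz")["W"]; r=np.zeros((400,640),bool); r[175:230,305:360]=1
P=Ws[r]; P=P[np.isfinite(P).all(1)]; t=P[(P[:,2]>.166)&(P[:,2]<.18)]
print("grip top",len(t),cv2.minAreaRect((t[:,:2]*1000).astype(np.float32)),np.median(t[:,2]),np.median(t,0))
cl=P[(P[:,2]>.117)&(P[:,2]<.125)]; print("collar",len(cl),np.median(cl[:,2]),cv2.minEnclosingCircle((cl[:,:2]*1000).astype(np.float32)))
r[:]=0; r[30:240,270:400]=1; P=Ws[r]; P=P[np.isfinite(P).all(1)]; w=P[(P[:,2]>.107)&(P[:,2]<.1165)]; print("forks",np.median(w[:,2]),cv2.minAreaRect((w[:,:2]*1000).astype(np.float32)))
b=P[(P[:,2]>.007)&(P[:,2]<.017)]; print("base",cv2.minAreaRect((b[:,:2]*1000).astype(np.float32)))
E
```

```text
(600, 800, 3)
grip top 826 ((540.2247924804688, 129.4644317626953), (26.193750381469727, 25.829404830932617), 78.13756561279297) 0.174321586767115 [0.54047475 0.13100862 0.17432159]
collar 721 0.12228270214673176 ((540.0142822265625, 126.75959014892578), 36.23678207397461)
forks 0.11584686006647532 ((565.5553588867188, 179.71896362304688), (199.80377197265625, 83.72901153564453), 74.42569732666016)
base ((569.1798095703125, 156.2110595703125), (263.37628173828125, 168.88763427734375), 75.0711669921875)
```

View pics/ortho.png

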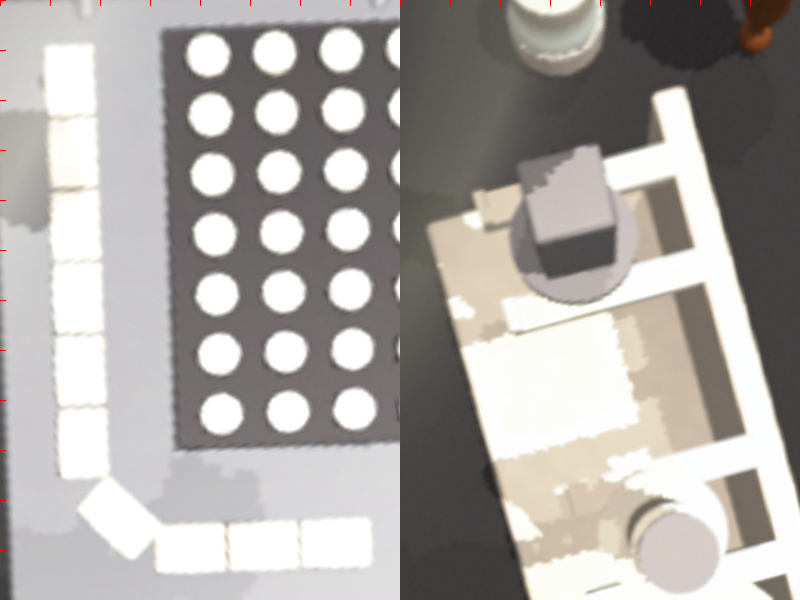

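Orthophoto: clip 1 is at (70,79), clip 6 at (83,440), the corner clip at (117,517), clip 8 at (191,548) and clip 10 at (336,543). The grip top is centred at (568,194) with its edges turned about 76°, which matches the tool yaw.

```bash
python3 -c "
from h import *
o=get_obs();print(plan(o,[.5403,.1287,.131],1.318))"
```

```text
([-0.0308, 0.0217, 0.42], np.float64(-0.0041))
```

Request:
play_rows --plan '[[85,[-0.031,0.022,0.08],-0.004],[85,[-0.031,0.022,0.18],-0.004],[85,[-0.031,0.022,0.28],-0.004],[85,[-0.031,0.022,0.36],-0.004],[85,[-0.031,0.022,0.42],-0.004],[85,[-0.031,0.022,0.42],-0.004],[20,[-0.031,0.022,0.42],-0.004],[20,[-0.031,0.022,0.42],-0.004],[20,[-0.031,0.022,0.42],-0.004],[20,[-0.031,0.022,0.42],-0.004]]'

```text
time_s: 4.15
eef_pos: [0.5413, 0.1303, 0.1327]
eef_rot: [0.001, 0.79, 0.613, 0.001]
wrist_force: [-1.1, -0.1, -0.3]
opening: 0.327
grasp_force: 0.0
```

Request:
play_rows --plan '[[20,[0,0,0],0],[20,[0,0,0],0],[20,[0,0,0],0]]'

```text
time_s: 4.45
eef_pos: [0.5413, 0.1304, 0.1327]
eef_rot: [0.001, 0.79, 0.613, 0.001]
wrist_force: [-1.3, -0.3, 6.3]
opening: 0.296
grasp_force: 59.5
```

```bash
python3 -c "
from h import *
o=get_obs();print(o['time_s'],o['eef_pos'],yaw(o),o['wrist_force'],o['opening']*85.4,o['grasp_force'])"
```

```text
4.45 [0.54130346 0.13044407 0.13273325] 1.320364043951668 [-1.25689215 -0.31216504  6.25989049] 25.31623294637318 59.495750069618225
```

Gripped firmly. Lift 20 mm, draw out along the stand's -x (tool -y), then raise.

Request:
play_rows --plan '[[20,[0,0,-0.02],0],[20,[0,0,-0.05],0],[20,[0,0,-0.05],0],[20,[0,-0.06,-0.05],0],[20,[0,-0.12,-0.05],0],[20,[0,-0.18,-0.05],0],[20,[0,-0.23,-0.06],0],[20,[0,-0.24,-0.15],0],[20,[0,-0.24,-0.25],0],[20,[0,-0.24,-0.3],0]]'

```text
time_s: 5.45
eef_pos: [0.4485, 0.1545, 0.2549]
eef_rot: [0.001, 0.79, 0.613, 0.002]
wrist_force: [1.1, -0.2, -2.1]
opening: 0.297
grasp_force: 60.1
```

```bash
python3 - <<'E'
from h import *
o=get_obs();print(o['time_s'],o['eef_pos'],yaw(o),o['wrist_force'],o['opening']*85.4,o['grasp_force'])
print(plan(o,[.502,-.2546,.24],1.32))
for n in ["side"]:
    c=camera(n); p=o["eef_pos"]; u,v=pix(c,o,p)[0].astype(int); print(u,v)
    cv2.imwrite("pics/held.png",cv2.resize(c["image"][max(0,v-90):v+110,max(0,u-100):u+100],None,fx=2.5,fy=2.5)[...,::-1])
E
```

```text
5.45 [0.44851588 0.15446824 0.25491281] 1.320629424114652 [ 1.08801591 -0.19081981 -2.11841583] 25.362859358641845 60.05198836326599
([-0.9578, 0.3826, 0.0375], np.float64(0.0002))
429 161
```

View pics/held.png

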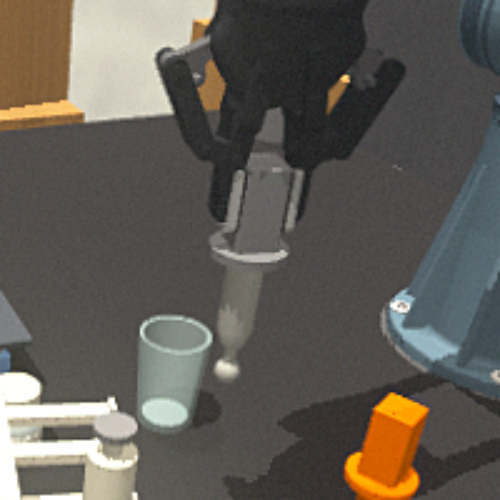

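The stylus is held upright and square. Now above clip 1.

Request:
play_rows --plan '[[20,[-0.1,0.04,0],0],[20,[-0.22,0.09,0],0],[20,[-0.34,0.135,0],0],[20,[-0.46,0.18,0],0],[20,[-0.58,0.23,0.01],0],[20,[-0.7,0.28,0.02],0],[20,[-0.82,0.33,0.03],0],[20,[-0.91,0.365,0.037],0],[20,[-0.958,0.383,0.037],0],[20,[-0.958,0.383,0.037],0]]'

```text
time_s: 6.5
eef_pos: [0.5002, -0.2577, 0.235]
eef_rot: [-0.001, 0.791, 0.612, -0.0]
wrist_force: [-0.4, 0.5, -1.9]
opening: 0.295
grasp_force: 59.9
```

```bash
python3 - <<'E'
from h import *
import time
c=camera("wrist")
o=get_obs();print(o['time_s'],o['eef_pos'],yaw(o),o['wrist_force'])
print(plan(o,[.502,-.2546,.178],1.32))
save(c,"w5")
E
```

```text
6.55 [ 0.50019523 -0.25565507  0.23514679] 1.3178652880136739 [-0.64173639 -0.04096731 -1.58135816]
([0.0035, 0.004, 0.1429], np.float64(-0.0007))
```

View pics/w5.png

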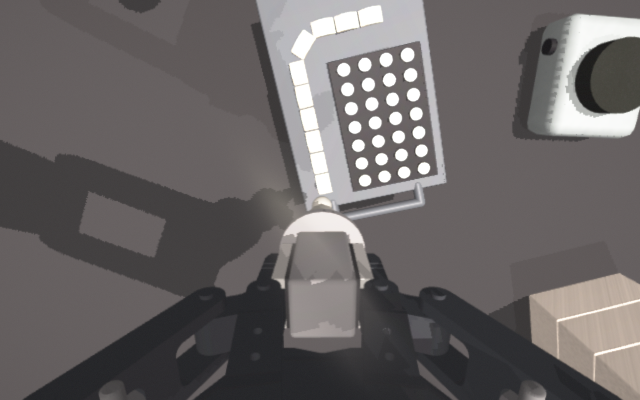

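The tip at (322,202) is heading onto clip 1 at (322,183). Descend close, then feel.

Request:
play_rows --plan '[[20,[0.003,0.004,0.04],0],[20,[0.003,0.004,0.08],0],[20,[0.003,0.004,0.115],0],[20,[0.003,0.004,0.135],0],[20,[0.003,0.004,0.14],0],[20,[0.003,0.004,0.14],0],[20,[0.003,0.004,0.14],0],[20,[0.003,0.004,0.14],0]]'

```text
time_s: 7.35
eef_pos: [0.5031, -0.2547, 0.1814]
eef_rot: [0.001, 0.79, 0.613, 0.0]
wrist_force: [0.1, 0.0, -2.0]
opening: 0.299
grasp_force: 59.9
```

```bash
python3 - <<'E'
from h import *
for i in range(3):
    camera("side"); o=get_obs();print(o['time_s'],o['eef_pos'],o['wrist_force'])
print(plan(o,[.502,-.2546,.1725],1.32))
E
```

```text
7.4 [ 0.50302574 -0.25462134  0.18124611] [ 0.43208011 -0.44475454 -1.50079436]
7.45 [ 0.50293323 -0.25459161  0.18110634] [ 0.7600739   0.18354718 -2.44638869]
7.5 [ 0.50285215 -0.25453801  0.18097108] [ 0.66812418 -0.10982487 -1.83450323]
([-0.0007, -0.002, 0.0212], np.float64(0.0))
```

Request:
play_rows --plan '[[20,[0,-0.002,0.005],0],[20,[0,-0.002,0.01],0],[20,[0,-0.002,0.015],0],[20,[0,-0.002,0.02],0],[20,[0,-0.002,0.02],0],[20,[0,-0.002,0.02],0]]'

```text
time_s: 8.1
eef_pos: [0.5019, -0.2541, 0.1724]
eef_rot: [-0.0, 0.79, 0.613, -0.0]
wrist_force: [0.4, 0.1, -2.2]
opening: 0.299
grasp_force: 59.9
```

```bash
cat > f.py <<'E'
from h import *
F=[]
for i in range(4):
    camera("side"); o=get_obs(); F.append(o['wrist_force'])
print(round(o['time_s'],2),np.round(o['eef_pos'],4),"yaw",round(yaw(o),3),"contact F",np.round(np.mean(F,0)+[0,0,1.95],2))
E
python3 f.py
```

```text
8.3 [ 0.502  -0.2541  0.1726] yaw 1.32 contact F [-0.09  0.45 -0.05]
```

No contact yet. Go down in 2 mm steps.

Request:
play_rows --plan '[[20,[0,0,0.005],0],[20,[0,0,0.01],0],[20,[0,0,0.01],0],[20,[0,0,0.01],0]]'

```text
time_s: 8.7
eef_pos: [0.5021, -0.2543, 0.1688]
eef_rot: [0.0, 0.79, 0.613, 0.0]
wrist_force: [0.7, 0.6, 0.7]
opening: 0.293
grasp_force: 60.2
```

```bash
python3 f.py
```

```text
8.9 [ 0.502  -0.2542  0.1687] yaw 1.32 contact F [-0.25 -0.51  3.13]
```

Request:
play_rows --plan '[[20,[0,0,0.004],0],[20,[0,0,0.008],0],[20,[0,0,0.012],0],[20,[0,0,0.015],0],[20,[0,0,0.015],0],[20,[0,0,0.015],0]]'

```text
time_s: 9.5
eef_pos: [0.502, -0.2542, 0.1626]
eef_rot: [0.0, 0.79, 0.613, 0.0]
wrist_force: [0.3, 0.1, 1.4]
opening: 0.296
grasp_force: 60.5
```

```bash
python3 f.py
```

```text
9.7 [ 0.502  -0.2542  0.1626] yaw 1.32 contact F [ 0.62 -0.51  3.4 ]
```

Request:
play_rows --plan '[[20,[0,0,0.003],0],[20,[0,0,0.003],0],[20,[0,0,0.003],0]]'

```text
time_s: 10.0
eef_pos: [0.502, -0.2542, 0.1614]
eef_rot: [0.0, 0.79, 0.613, 0.0]
wrist_force: [0.6, -1.4, 1.7]
opening: 0.293
grasp_force: 60.6
```

```bash
sed -i 's/range(4)/range(8)/' f.py; sed -i '$a print(np.round(np.std(F,0),2))' f.py; python3 f.py
```

```text
10.4 [ 0.5019 -0.2541  0.1613] yaw 1.32 contact F [ 0.34 -0.49  4.3 ]
[0.47 0.59 0.43]
```

Clip 1 is home with about 4.6 mm of spring travel (4.3 N). Now slide along the long run at about 3.5 cm/s.

Request:
play_rows --plan '[[20,[0.0086,-0.0019,0.0002],0],[20,[0.0173,-0.0038,0.0003],0],[20,[0.026,-0.0057,0.0005],0],[20,[0.0346,-0.0076,0.0007],0],[20,[0.0432,-0.0095,0.0009],0],[20,[0.0519,-0.0114,0.001],0],[20,[0.0605,-0.0133,0.0012],0],[20,[0.0692,-0.0152,0.0014],0],[20,[0.0778,-0.0171,0.0016],0],[20,[0.0865,-0.019,0.0017],0]]'

```text
time_s: 11.4
eef_pos: [0.5032, -0.219, 0.1607]
eef_rot: [0.001, 0.79, 0.613, -0.0]
wrist_force: [-0.3, -3.7, 1.3]
opening: 0.295
grasp_force: 60.4
```

```bash
python3 f.py; python3 -c "
from h import *
print(plan(get_obs(),[.5062,-.1338,.159],1.32))"
```

```text
11.8 [ 0.5031 -0.2183  0.1605] yaw 1.32 contact F [ 0.2  -0.38  4.07]
[0.46 0.87 0.31]
([0.2066, -0.0449, 0.0039], np.float64(0.0))
```

Request:
play_rows --plan '[[20,[0.0086,-0.0019,0.0006],0],[20,[0.0173,-0.0038,0.001],0],[20,[0.026,-0.0057,0.0014],0],[20,[0.0346,-0.0076,0.0016],0],[20,[0.0432,-0.0095,0.0018],0],[20,[0.0519,-0.0114,0.002],0],[20,[0.0605,-0.0133,0.0022],0],[20,[0.0692,-0.0152,0.0024],0],[20,[0.0778,-0.0171,0.0026],0],[20,[0.0865,-0.019,0.0028],0]]'

```text
time_s: 12.8
eef_pos: [0.5042, -0.1823, 0.1593]
eef_rot: [-0.001, 0.79, 0.613, 0.0]
wrist_force: [-0.3, -0.8, 2.2]
opening: 0.293
grasp_force: 60.6
```

```bash
python3 f.py; python3 -c "
from h import *
print(plan(get_obs(),[.5062,-.1338,.159],1.32))"
```

```text
13.2 [ 0.5042 -0.183   0.1593] yaw 1.32 contact F [-0.37 -0.08  4.45]
[0.55 1.08 0.36]
([0.1204, -0.0257, 0.0009], np.float64(0.0))
```

Request:
play_rows --plan '[[20,[0.0086,-0.0019,0.0002],0],[20,[0.0173,-0.0038,0.0004],0],[20,[0.026,-0.0056,0.0006],0],[20,[0.0346,-0.0074,0.0008],0],[20,[0.0432,-0.0093,0.001],0],[20,[0.0519,-0.0111,0.0012],0],[20,[0.0605,-0.013,0.0014],0],[20,[0.0692,-0.0148,0.0016],0],[20,[0.0778,-0.0166,0.0018],0],[20,[0.0865,-0.0185,0.002],0]]'

```text
time_s: 14.2
eef_pos: [0.5057, -0.1476, 0.1587]
eef_rot: [-0.0, 0.79, 0.613, 0.0]
wrist_force: [0.1, -2.4, 3.5]
opening: 0.294
grasp_force: 60.5
```

```bash
python3 f.py; python3 -c "
from h import *
o=get_obs()
for p in [[.5062,-.1338,.158],[.5275,-.1136,.158],[.586,-.1155,.1597]]: print(plan(o,p,1.32))"
```

```text
14.6 [ 0.5055 -0.1472  0.1584] yaw 1.32 contact F [-0.44  1.2   4.88]
[0.45 0.84 0.42]
([0.033, -0.0065, 0.001], np.float64(0.0))
([0.0951, 0.0325, 0.001], np.float64(0.0))
([0.1268, 0.1754, -0.0033], np.float64(0.0))
```

Request:
play_rows --plan '[[20,[0.0083,-0.0016,0.0001],0],[20,[0.0166,-0.0032,0.0003],0],[20,[0.0249,-0.0049,0.0004],0],[20,[0.033,-0.0065,0.0005],0],[20,[0.0408,-0.0016,0.0005],0],[20,[0.0485,0.0033,0.0005],0],[20,[0.0563,0.0081,0.0005],0],[20,[0.064,0.013,0.0005],0],[20,[0.0718,0.0179,0.0005],0],[20,[0.0796,0.0228,0.0004],0]]'

```text
time_s: 15.6
eef_pos: [0.5231, -0.1189, 0.1587]
eef_rot: [0.0, 0.79, 0.613, 0.0]
wrist_force: [-0.8, -0.3, 3.1]
opening: 0.298
grasp_force: 60.5
```

```bash
python3 f.py; python3 -c "
from h import *
o=get_obs()
for p in [[.5275,-.1136,.1582],[.586,-.1155,.1599]]: print(plan(o,p,1.32))"
```

```text
16.0 [ 0.5228 -0.119   0.1587] yaw 1.32 contact F [1.25 2.01 4.71]
[0.69 0.71 0.38]
([0.016, 0.0079, 0.0012], np.float64(0.0))
([0.0477, 0.1508, -0.0029], np.float64(0.0))
```

Request:
play_rows --plan '[[20,[0.008,0.004,0],0],[20,[0.016,0.0079,0],0],[20,[0.018,0.0168,-0.0002],0],[20,[0.02,0.0257,-0.0005],0],[20,[0.0219,0.0347,-0.0007],0],[20,[0.0239,0.0436,-0.0009],0],[20,[0.0259,0.0525,-0.0012],0],[20,[0.0279,0.0615,-0.0014],0],[20,[0.0299,0.0704,-0.0016],0],[20,[0.0318,0.0793,-0.0018],0]]'

```text
time_s: 17.0
eef_pos: [0.556, -0.1148, 0.1588]
eef_rot: [-0.001, 0.79, 0.613, -0.001]
wrist_force: [-5.0, -0.0, 2.6]
opening: 0.298
grasp_force: 60.3
```

```bash
python3 f.py; python3 -c "
from h import *
o=get_obs()
for p in [[.586,-.1155,.1602]]: print(plan(o,p,1.32))"
```

```text
17.4 [ 0.5573 -0.1151  0.1599] yaw 1.32 contact F [-0.13  0.27  4.69]
[1.28 0.36 0.37]
([0.0168, 0.0697, -0.0006], np.float64(0.0))
```

Request:
play_rows --plan '[[20,[0.0021,0.0087,-0.0002],0],[20,[0.0042,0.0174,-0.0004],0],[20,[0.0063,0.0261,-0.0006],0],[20,[0.0084,0.0348,-0.0008],0],[20,[0.0105,0.0436,-0.001],0],[20,[0.0126,0.0523,-0.0012],0],[20,[0.0147,0.061,-0.0014],0],[20,[0.0168,0.0697,-0.0014],0],[20,[0.0168,0.0697,-0.0014],0]]'

```text
time_s: 18.3
eef_pos: [0.5868, -0.1155, 0.1605]
eef_rot: [0.001, 0.79, 0.613, 0.001]
wrist_force: [2.0, 0.2, 3.3]
opening: 0.3
grasp_force: 60.5
```

```bash
python3 f.py
```

```text
18.7 [ 0.5854 -0.1155  0.1602] yaw 1.32 contact F [2.48 0.38 4.56]
[0.5  0.4  0.38]
```

Request:
play_rows --plan '[[20,[0,0,-0.01],0],[20,[0,0,-0.02],0],[20,[0,0,-0.03],0],[20,[0,0,-0.045],0],[20,[0,0,-0.06],0],[20,[0,0,-0.065],0],[20,[0,0,-0.065],0]]'

```text
time_s: 19.4
eef_pos: [0.5852, -0.1154, 0.1863]
eef_rot: [0.0, 0.79, 0.613, 0.0]
wrist_force: [0.2, 0.6, -1.4]
opening: 0.296
grasp_force: 59.9
```

```bash
python3 - <<'E'
from orth import *
c=camera("wrist"); o=get_obs(); print(o["time_s"],o["eef_pos"]); W=cloud(c,o)
S,b1,b2,E=[np.array(p) for p in [(.501,-.2563),(.5052,-.136),(.5265,-.1153),(.5808,-.1171)]]
u=(b1-S)/np.linalg.norm(b1-S); v=(E-b2)/np.linalg.norm(E-b2)
C=[S+u*.0217*i for i in range(6)]+[(b1+b2)/2]+[E-v*.0217*(2-i) for i in range(3)]
for nm in ["wrist","scene","side"]:
    c=camera(nm); Wn=cloud(c,o); W0=np.load("wcar.npz")["W"] if nm=="wrist" else np.load(nm+"_W.npy")
    out=[]
    for q in C:
        z=[]
        for A in (W0,Wn):
            m=(np.hypot(A[...,0]-q[0],A[...,1]-q[1])<.005)&(A[...,2]<.08); z.append(np.nanmedian(A[m][:,2])*1000 if m.sum()>2 else np.nan)
        out.append((round(z[0],1),round(z[1],1)))
    print(nm,[(float(a),float(b),round(float(b-a),1)) for a,b in out])
E
```

```text
19.45 [ 0.58504047 -0.11532949  0.18592336]
wrist [(65.1, nan, nan), (64.5, nan, nan), (64.2, nan, nan), (64.0, nan, nan), (63.4, 60.0, -3.4), (62.9, 59.6, -3.3), (62.8, 59.4, -3.4), (63.1, 59.8, -3.3), (63.8, 60.7, -3.1), (64.5, 61.1, -3.4)]
scene [(61.8, 58.8, -3.0), (61.9, 57.2, -4.7), (60.6, 58.3, -2.3), (60.7, 57.4, -3.3), (60.7, nan, nan), (59.5, nan, nan), (60.5, nan, nan), (60.3, 55.7, -4.6), (60.7, 57.6, -3.1), (60.8, 58.7, -2.1)]
side [(64.1, 60.7, -3.4), (62.7, 59.6, -3.1), (62.5, 59.2, -3.3), (61.9, 58.7, -3.2), (62.0, 58.2, -3.8), (61.3, 57.9, -3.4), (61.3, 58.5, -2.8), (61.6, 58.6, -3.0), (63.0, 58.8, -4.2), (nan, nan, nan)]
```

All ten clips dropped about 3.3 mm, so they are home. Now back to the stand.

```bash
python3 -c "
from h import *
o=get_obs();print(plan(o,[.4485,.1535,.255],1.32))"
```

```text
([0.5663, -0.4968, -0.1735], np.float64(0.0))
```

Request:
play_rows --plan '[[20,[0,0,-0.06],0],[20,[0,-0.02,-0.14],0],[20,[0.06,-0.08,-0.173],0],[20,[0.14,-0.15,-0.173],0],[20,[0.23,-0.22,-0.173],0],[20,[0.32,-0.3,-0.173],0],[20,[0.41,-0.38,-0.173],0],[20,[0.5,-0.44,-0.173],0],[20,[0.55,-0.48,-0.173],0],[20,[0.566,-0.497,-0.173],0]]'

```text
time_s: 20.6
eef_pos: [0.4473, 0.1555, 0.255]
eef_rot: [-0.0, 0.789, 0.614, 0.0]
wrist_force: [0.3, -0.2, -2.0]
opening: 0.298
grasp_force: 59.8
```

Request:
play_rows --plan '[[20,[0,0,0.08],0],[20,[0,0,0.16],0],[20,[0,0,0.22],0],[20,[0,0,0.25],0],[20,[0,0,0.25],0],[20,[0,0,0.25],0],[20,[0,0,0.25],0]]'

```text
time_s: 21.3
eef_pos: [0.4499, 0.1532, 0.1565]
eef_rot: [0.001, 0.79, 0.613, 0.001]
wrist_force: [-0.4, -0.3, -1.2]
opening: 0.299
grasp_force: 59.9
```

```bash
python3 f.py; python3 -c "
from h import *
o=get_obs();print(plan(o,[.5413,.1304,.1545],1.32))"
```

```text
21.7 [0.4487 0.1534 0.1552] yaw 1.32 contact F [ 0.18 -0.02 -0.02]
[0.41 0.51 0.44]
([0.0018, 0.2385, 0.002], np.float64(0.0001))
```

Request:
play_rows --plan '[[20,[0.001,0.03,0],0],[20,[0.002,0.07,0],0],[20,[0.002,0.11,0],0],[20,[0.002,0.15,0],0],[20,[0.002,0.19,0],0],[20,[0.002,0.22,0],0],[20,[0.002,0.2385,0],0],[20,[0.002,0.2385,0],0],[20,[0.002,0.2385,0],0],[20,[0.002,0.2385,0],0]]'

```text
time_s: 22.7
eef_pos: [0.5406, 0.1306, 0.1549]
eef_rot: [-0.0, 0.79, 0.613, -0.0]
wrist_force: [0.2, -0.7, -1.2]
opening: 0.29
grasp_force: 60.0
```

```bash
python3 f.py; python3 -c "
from h import *
o=get_obs();print(plan(o,[.5413,.1304,.1327],1.32))"
```

```text
23.1 [0.5412 0.1305 0.1551] yaw 1.32 contact F [-0.24 -0.18 -0.27]
[0.41 0.41 0.33]
([-0.0002, 0.0004, 0.056], np.float64(0.0001))
```

Request:
play_rows --plan '[[20,[0,0,0.01],0],[20,[0,0,0.02],0],[20,[0,0,0.03],0],[20,[0,0,0.04],0],[20,[0,0,0.048],0],[20,[0,0,0.053],0],[20,[0,0,0.055],0],[20,[0,0,0.055],0],[20,[0,0,0.055],0]]'

```text
time_s: 24.0
eef_pos: [0.5414, 0.1305, 0.1331]
eef_rot: [0.0, 0.79, 0.613, 0.0]
wrist_force: [-0.6, -0.3, -1.4]
opening: 0.297
grasp_force: 60.1
```

```bash
python3 f.py
```

```text
24.4 [0.5413 0.1304 0.1331] yaw 1.32 contact F [ 0.29  0.27 -0.14]
[0.44 0.56 0.72]
```

Request:
play_rows --plan '[[20,[0,0,0.002],0],[20,[0,0,0.002],0],[45,[0,0,0.002],0],[85,[0,0,0.002],0],[85,[0,0,0.002],0],[85,[0,0,0.002],0],[85,[0,0,0.002],0],[85,[0,0,0.002],0],[85,[0,0,0.002],0],[85,[0,0,0.002],0]]'

```text
time_s: 25.4
eef_pos: [0.5412, 0.1304, 0.1322]
eef_rot: [-0.0, 0.79, 0.613, 0.0]
wrist_force: [0.4, -0.3, 0.4]
opening: 0.995
grasp_force: 0.0
```

Request:
play_rows --plan '[[85,[0,0,-0.03],0],[85,[0,0,-0.07],0],[85,[0,0,-0.12],0],[85,[0,0,-0.2],0],[85,[0,0,-0.3],0],[85,[0,0,-0.4],0],[85,[0,0,-0.42],0],[85,[0,0,-0.42],0],[85,[0,0,-0.42],0],[85,[0,0,-0.42],0]]'

```text
time_s: 26.4
eef_pos: [0.5402, 0.1304, 0.2983]
eef_rot: [-0.001, 0.79, 0.613, -0.001]
wrist_force: [-0.2, 0.2, -1.3]
opening: 0.994
grasp_force: 0.0
```

```bash
python3 - <<'E'
from h import *
o=get_obs(); print(o["time_s"],o["eef_pos"],o["opening"])
c=camera("wrist"); save(c,"end"); Ws=cloud(c,o)
for d in masks_of(c,"stylus")[:1]:
    print(d["rect"]); P=Ws[d["mask"]]; t=P[(P[:,2]>.168)&(P[:,2]<.18)]; print(np.median(t,0),cv2.minAreaRect((t[:,:2]*1000).astype(np.float32)))
E
```

```text
26.4 [0.54023858 0.13040009 0.29826009] 0.9944445300426901
[326.5, 184.4, 40.7, 49.9]
[0.54091065 0.12968983 0.17438178] ((540.8930053710938, 128.57049560546875), (26.46627426147461, 25.56524085998535), 74.99055480957031)
```

View pics/end.png

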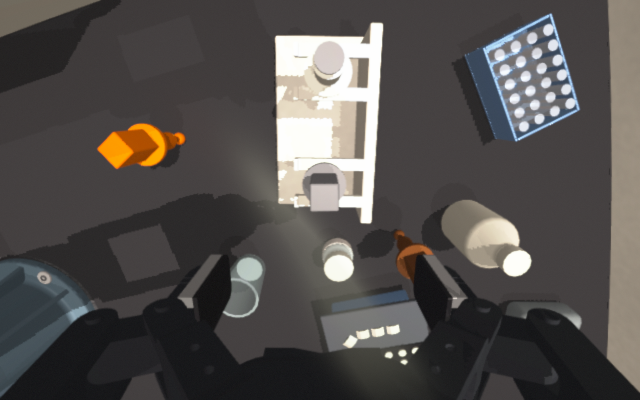

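The stylus hangs at (324,192) within 1 mm of where it started. The pipette at (328,60), jar at (338,260) and bottle at (490,235) are in place.

```bash
python3 -c "
from bench import *
print(hand_in())"
```

```text
the job is handed in; nothing more can be done
None
```

The job is handed in: depth readings from the cameras showed all ten clips home after a single pass, and the stylus hangs released in the right fork within about 1 mm of its original spot; the hand-in did not report a verdict.

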